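# Set the reagent dispenser to 7 and lock the dial

### The arm

A 6-joint arm with a two-finger parallel gripper is mounted at the origin on the work surface. World frame = base frame: x ahead of the robot, y to its left, z up, the work surface at z = 0. Lengths are in mm, angles in degrees, forces in N, time in s.
With the tool pointing down it reaches from about 300 to 850 mm from the base axis. Payload 4.2 kg.
Tool frame: the origin (TCP) lies midway between the tips of the shut fingers; the grasp point (between the pads) lies 19 mm behind it; z points along the fingers, y is the line along which they close (so a half turn about z gives the same grasp; the last joint's range is limited). The gripper opens to 91 mm and grips with 3 to 60 N. Pads are 32 mm wide; open, the fingers measure 118 mm over their backs; the gripper's body (76 mm by 178 mm) begins 60 mm behind the grasp point.
Start: joints at [-71.677, 18.312, 89.639, -0, 72.044, -1.146], TCP at [191.65, -542.138, 213.976] pointing down, gripper open.
Joint ranges: [-177.97, 177.97], [-48.28, 115.42], [12.27, 149.76], [-77.06, 257.06], [2.81, 150.46], [-146.56, 146.56]. Speed limits (degrees/s): [147.25, 147.25, 180, 180, 180, 180].

### API

Orientations are given as [roll, pitch, yaw] about the fixed x, y, z axes, in that order (R = Rz(yaw) Ry(pitch) Rx(roll)).
In Python, from workcell import env gives the robot as it stands.
- The arm moves only by the tool drive_effector, called after "Request:" by a JSON object that holds its "fn" and its "kwargs". Schema: {"type":"object","properties":{"ticks":{"type":"string"},"aperture":{"type":"number"},"grip_force":{"type":"number"},"only":{"type":"string"},"quiet":{"type":"boolean"},"lines":{"type":"string"}},"required":["ticks"],"additionalProperties":false}. ticks is a string of 1 to 8 rows, parted by a bar, with the numbers parted by spaces; each row has 6 numbers: dx, dy, dz in mm, then a rotation vector rx, ry, rz in degrees; each row shifts and turns the commanded pose from where the row before left it, along the tool's axes as they then stand; what a row does not reach is not made up. A row lasts 1/10 s, in which the tool goes at most 50 mm and 8.59 degrees, less where a joint would pass 70% of its speed; a pose out of reach is approached as far as the arm can. aperture is the finger opening in mm, set as the call begins (left out keeps the last). The fingers move at their own pace and stop on an object; grip_force is the grip in N (left out, the last holds). Time passes only in rows, so rows that do not move let the fingers close. The tool returns the time, the measured TCP pose, the force, the opening and the grip force at its end. only (a regular expression) keeps the lines of the reply that match it, lines (a string "A,B") keeps lines A to B, and quiet returns only ok. Input that does not fit is refused with a message, and nothing moves.
- env.state(): the state, without advancing time (a new reading comes with each control period).
- env.grab_frame(name): name is "scene" or "side" or "wrist"; returns the picture (480x640x3 uint8, blue, green, red); there is no depth.
- env.camera_model(name): a dict with "fx", "fy", "cx", "cy" (pixels), "D" ([k1, k2, p1, p2, k3] as OpenCV has them; the pictures are not rectified), "T" (4x4, takes a point from camera to world coordinates). Camera axes: x right, y up, looking along -z (the intrinsics and any distortion apply to the point x, -y, -z); pixel columns grow to the right and rows downward; lengths in mm; the calibration is good to about 2 mm. A picture is of the moment at which its call begins: read the wrist's pose just before it. camera_model takes no time and is no camera call; for the wrist camera it gives the pose at the moment of the call.
- env.job_done(): hands the job in; it is judged then, once.
The state is a dict: "time_s": time; "qpos": joint angles; "qvel": joint speeds; "effort": joint torques, N m; "ee_pos": TCP position; "ee_rot": TCP orientation; "force": force on the tool from outside, world axes, zero at the start; "torque": the same for the moment, N m; "gripper_width": finger opening in mm; "gripper_force": force on a finger pad.
Only numpy, scipy, OpenCV 4.12 (cv2) and the standard library are available. Lean on these libraries where they do the work, as an engineer would, in place of code of your own. Each camera call takes 0.05 s, during which the arm holds its last target. There are 200 camera calls.

### The job

Set the reagent dispenser's dose: turn its black knob until the number 7 stands centred in the small window, and then slide the red lock fully home toward the knob so that the dial is held at 7. Let go, and leave the bottle, tube rack, cup, jar and dishes around it where they stand.

Things in the scene. Friction and masses are not known exactly. Their poses are not given: they have to be found in the camera images.
- dispenser: the reagent dispenser, fixed: white box, grey-blue top 102 mm above the bench. Origin on the bench below the dial's axis; own x from front (spout) to back, own y toward the lock, z up. Box: x -80..80, y -90..140 mm; a spout sticks out to x -130 mm at 48 to 72 mm height. Dial at the origin, window at y -52 mm, lock on the +y side. May stand turned.
- dial_grip (a point): fixed point on the dial's vertical axis, 32 mm above the dispenser's top (134 mm above the bench), a good height to grip. The knob is a black ribbed upright cylinder, 36 mm in diameter, 1 to 51 mm above the top, with a white line on its top face. Nothing but the lock's tab stands higher than 8 mm on the top.
- window (a point): middle of the 29 x 22 mm (x, y) black-framed window in the top. Through it one number of the white drum disc under the top is seen: black seven-bar figures 22 mm tall, upright for someone at the spout side looking along the dispenser's x; from the back it is upside down.
- dial (a joint): angle of the knob and its drum, rad, growing (and the numbers going up) clockwise seen from above; stops at -0.1 and 5.755. Number n (0 to 9) is centred in the window at n x 0.6283 rad: 7 at 4.398. Turning takes about 0.08 N m; it stays where left. It starts between 0.15 and 2.5, so it needs more than one grasp.
- lock_tab (a point): middle of the top face of the lock's upright red tab: 16 mm wide (along the dispenser's x), 26 mm long (along its y), 6 to 36 mm above the dispenser's top, on a steel carriage 40 x 36 mm whose upper face is 7 mm above the top. Lock open: the tab is 96 mm from the dial's axis along the dispenser's +y; locked: 74 mm.
- lock (a joint): travel of the lock toward the knob (dispenser's -y), m: 0 open, 0.022 home; 2.5 N of friction, stays where left. Its hidden bolt enters between two of ten drum teeth: it goes home only with a number near centre, centres it to 0.05 rad, then holds the drum; else it jams part way: draw it back and correct the dial. Red patch bare in front: open; green patch bare behind: home.
- reagent: amber glass reagent bottle, blue cap, 68 mm across, 170 mm tall; stands loose beside the dispenser; origin at the middle of its underside; leave it alone
- tube_rack: blue rack of capped tubes, 60 x 120 mm, 91 mm tall; stands loose beside the dispenser; origin at the middle of its underside; leave it alone
- cup: small white open cup under the spout, 56 mm across, 42 mm tall; stands loose beside the dispenser; origin at the middle of its underside; leave it alone
- jar: white jar with red lid, 52 mm across, 65 mm tall; stands loose beside the dispenser; origin at the middle of its underside; leave it alone
- dishes: stack of three round dishes, 72 mm across, 43 mm tall; stands loose beside the dispenser; origin at the middle of its underside; leave it alone

How it is judged (in metres and radians):
On the way, in this order (a step that is already met when the one before it is completed fails the run):
1. the 7 stands in the middle of the window (within 0.2 rad of drum turn) while the lock is still open (under 6 mm of travel) (value of joint dial between 4.198 and 4.598 rad and value of joint lock below 0.006 m), for 0.2 s.
2. the lock is home (over 19.5 mm of its 22 mm) with the 7 in the window (value of joint dial between 4.298 and 4.498 rad and value of joint lock above 0.0195 m), for 0.2 s.
At the end, for the whole second after the job is handed in: The dial stands at 7 (4.398 rad, within 0.1 rad), at rest, and the lock is home (more than 19.5 mm of its 22 mm travel) (all of step 2 and velocity of joint dial between -0.05 and 0.05 rad/s); the robot touches nothing.
It fails at once if one of the five loose things around the dispenser is pushed more than 30 mm from its place (distance of any of reagent, tube_rack, cup, jar, dishes from where it was at the start of the episode above 0.03 m).
It fails at once if one of the five loose things around the dispenser is tipped by more than 0.5 rad (angle between any of reagent, tube_rack, cup, jar, dishes's own z axis and vertical above 0.5 rad).
It also fails if it takes over 58 s, if anything falls off the work surface, if the arm or the gripper's body presses on something with over 40 N, if the wrist force passes 120 N, or if a joint passes its speed limit or range.

## Working session

There is one attempt and no reset: what is moved stays moved. The work goes in short steps, Python scripts to look and compute and a tool call to move; the robot and the scene stay as the last step left them, time stands still between calls to the robot, and variables do not carry over. Pictures are saved under pics/ and viewed, at most 12 in all, crops included, and the job is handed in when it is done.

```bash
ls; mkdir -p pics; cat > h.py <<'E'
import numpy as np, cv2
from workcell import env
def ray(m,u,v):
    K=np.array([[m['fx'],0,m['cx']],[0,m['fy'],m['cy']],[0,0,1.]])
    p=cv2.undistortPoints(np.array([[[u,v]]],float),K,np.array(m['D'],float))[0,0]
    T=np.array(m['T']); return T[:3,3],T[:3,:3]@np.array([p[0],-p[1],-1.])
def onz(m,u,v,z):
    o,d=ray(m,u,v); return o+d*(z-o[2])/d[2]
E
python3 - <<'E'
from h import *
a=[env.grab_frame(n) for n in("scene","side")]
for n,i in zip(("scene","side"),a): cv2.imwrite(f"pics/{n}0.png",i)
for n in("scene","side","wrist"):print(n,np.round(np.array(env.camera_model(n)['T']),2).tolist())
s=env.state();print(s['time_s'],s['ee_pos'],s['ee_rot'])
E
```

```text
pics
workcell.py
scene [[-0.1, -0.58, 0.81, 1286.32], [0.99, -0.05, 0.09, 135.4], [-0.01, 0.81, 0.58, 623.77], [0.0, 0.0, 0.0, 1.0]]
side [[0.91, 0.22, -0.36, 271.1], [-0.42, 0.48, -0.77, -612.02], [0.01, 0.85, 0.52, 570.19], [0.0, 0.0, 0.0, 1.0]]
wrist [[0.33, 0.92, 0.23, 255.77], [-0.94, 0.32, 0.08, -519.86], [-0.0, -0.24, 0.97, 384.85], [0.0, 0.0, 0.0, 1.0]]
0.1 [ 191.5017354  -541.69815609  213.21267035] [-1.79909829e+02 -1.30375764e-03  1.94708705e+01]
```

View pics/scene0.png

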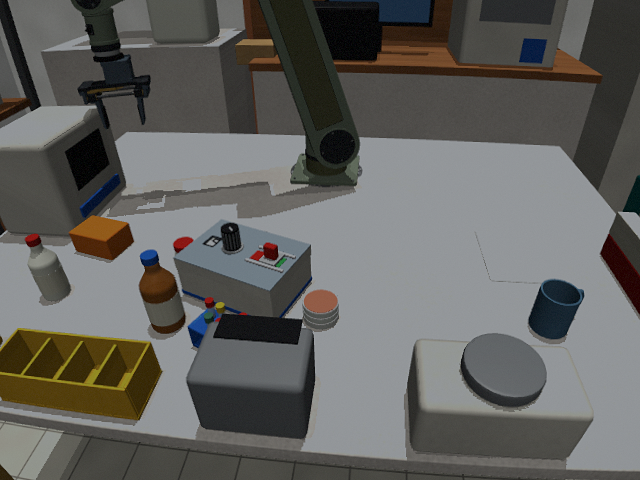

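View pics/side0.png

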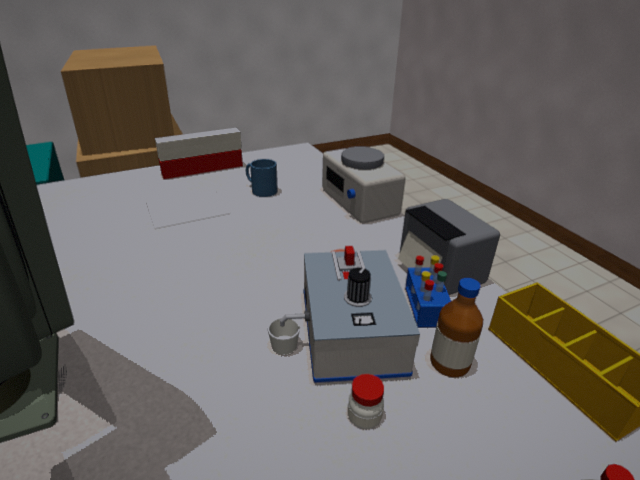

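The scene view shows the dispenser at the centre: knob top at about (230,229), red tab at (271,249). The side view shows the knob top at (359,273), tab at (349,251) and window at (363,319). Next I triangulate the knob top and the tab.

```bash
python3 - <<'E'
from h import *
S=cv2.imread('pics/scene0.png');D=cv2.imread('pics/side0.png')
a=cv2.resize(S[205:285,170:320],None,fx=5,fy=5,interpolation=cv2.INTER_CUBIC)[:, :750]
b=cv2.resize(D[235:340,295:420],None,fx=5,fy=5,interpolation=cv2.INTER_CUBIC)
cv2.imwrite('pics/cs.png',a);cv2.imwrite('pics/cd.png',b)
ms,md=env.camera_model('scene'),env.camera_model('side')
for n,(u,v),(p,q),z in(('knobtop',(231,229),(359,273),153),('tab',(271,246),(349,249),138),('window',(212,241),(363,319),102)):
    print(n,onz(ms,u,v,z).round(1),onz(md,p,q,z).round(1))
E
```

```text
knobtop [ 593.8 -128.3  153. ] [ 584.6 -133.7  153. ]
tab [622.9 -42.8 138. ] [616.3 -46.4 138. ]
window [ 567.2 -184.5  102. ] [ 567.3 -182.3  102. ]
```

View pics/cd.png

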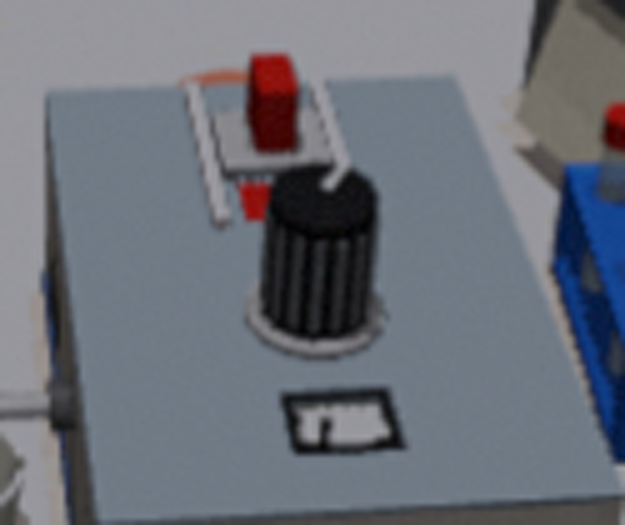

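```bash
python3 - <<'E'
from h import *
ms=env.camera_model('scene')
for u,v in((68,235),(122,188)):print(onz(ms,u,v,0).round())
# displacement in tool axes to via (400,-134,300)
from scipy.spatial.transform import Rotation as R
s=env.state();Q=R.from_euler('xyz',s['ee_rot'],degrees=True)
for t in((400,-134,300),(560,-134,300)):print(Q.inv().apply(np.array(t)-s['ee_pos']).round(1))
E
```

```text
[ 434. -647.    0.]
[ 170. -626.    0.]
[ 332.5 -315.   -86.3]
[ 483.3 -261.7  -86.4]
```

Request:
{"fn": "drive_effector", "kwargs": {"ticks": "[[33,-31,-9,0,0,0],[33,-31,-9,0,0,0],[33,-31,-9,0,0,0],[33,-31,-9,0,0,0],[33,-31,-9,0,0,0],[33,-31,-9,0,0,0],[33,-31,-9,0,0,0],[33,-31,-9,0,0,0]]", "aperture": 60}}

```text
refused: ticks: the value is not of type 'string' (schema: type "string"). Nothing was moved.
```

Refused on format, not on reach. It needs rows parted by a bar, with the numbers parted by spaces.

Request:
{"fn": "drive_effector", "kwargs": {"ticks": "33 -31 -9 0 0 0 | 33 -31 -9 0 0 0 | 33 -31 -9 0 0 0 | 33 -31 -9 0 0 0 | 33 -31 -9 0 0 0 | 33 -31 -9 0 0 0 | 33 -31 -9 0 0 0 | 33 -31 -9 0 0 0", "aperture": 60}}

```text
time_s: 0.9
ee_pos: [358.1, -218.5, 286.1]
ee_rot: [-180.0, 0.0, 19.4]
force: [0.8, -0.1, -0.5]
gripper_width: 59.8
gripper_force: 0.0
```

Request:
{"fn": "drive_effector", "kwargs": {"ticks": "33 -31 -9 0 0 0 | 33 -31 -5 0 0 0 | 38 13 0 0 0 0 | 38 13 0 0 0 0 | 38 13 0 0 0 0 | 38 13 0 0 0 0 | 0 0 0 0 0 0 | 0 0 0 0 0 0"}}

```text
time_s: 1.7
ee_pos: [560.0, -138.0, 298.6]
ee_rot: [-179.9, 0.2, 19.5]
force: [-0.6, 0.0, 0.5]
gripper_width: 59.6
gripper_force: 0.0
```

```bash
python3 - <<'E'
from h import *
m=env.camera_model('wrist');i=env.grab_frame('wrist');cv2.imwrite('pics/w1.png',i);np.save('w1.npy',m,allow_pickle=True)
s=env.state();print(s['ee_pos'],s['ee_rot'],s['qpos'],np.array(m['T']).round(2).tolist())
E
```

```text
[ 559.28054868 -138.12639199  299.27812972] [-1.79944719e+02  1.11871792e-01  1.94761521e+01] [-1.50062966e+01  1.62358001e+01  8.04474241e+01 -1.78854223e-02
  8.34402896e+01  5.55196676e+01] [[0.33, 0.91, 0.23, 624.64], [-0.94, 0.32, 0.08, -115.99], [-0.0, -0.24, 0.97, 470.09], [0.0, 0.0, 0.0, 1.0]]
```

View pics/w1.png

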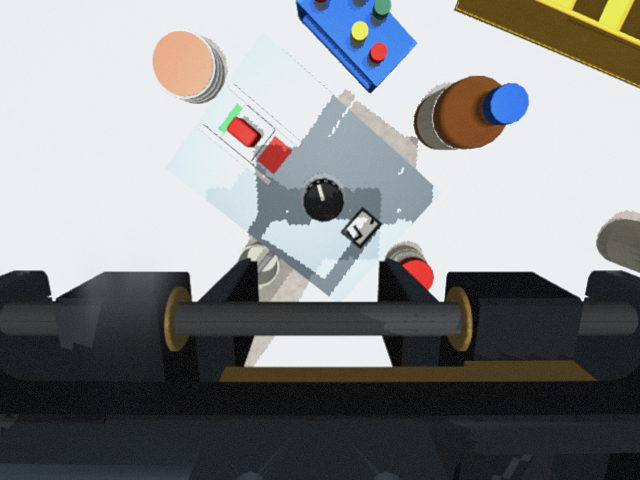

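The wrist view shows the knob top at about (323,200), its line pointing up and slightly left. The tab is at (243,132) with the red patch bare, so the lock is open. The window is at (361,228). Next I refine these points and rectify the window.

```bash
cat >> h.py <<'E'
def proj(m,P):
    T=np.linalg.inv(np.array(m['T']));c=(T[:3,:3]@np.array(P,float).T).T+T[:3,3]
    c=c*[1,-1,-1];K=np.array([[m['fx'],0,m['cx']],[0,m['fy'],m['cy']],[0,0,1.]])
    return cv2.projectPoints(c,np.zeros(3),np.zeros(3),K,np.array(m['D'],float))[0][:,0]
def top(m,i,C,th,z=102):
    "rectified view of the plane z, own y left, own x up, 4px/mm: x -40..40,y -80..30"
    ax=np.array([np.cos(th),np.sin(th),0]);ay=np.array([-np.sin(th),np.cos(th),0]);C=np.array([C[0],C[1],z])
    q=[(40,30),(40,-80),(-40,-80),(-40,30)]
    src=proj(m,[C+a*ax+b*ay for a,b in q]).astype(np.float32)
    dst=np.float32([(0,0),(440,0),(440,320),(0,320)])
    return cv2.warpPerspective(i,cv2.getPerspectiveTransform(src,dst),(440,320))
E
python3 - <<'E'
from h import *
m=np.load('w1.npy',allow_pickle=True).item();i=cv2.imread('pics/w1.png')
hsv=cv2.cvtColor(i,cv2.COLOR_BGR2HSV)
# tab
r=((hsv[...,0]<8)|(hsv[...,0]>172))&(hsv[...,1]>150)&(hsv[...,2]>60);r=r.astype(np.uint8)
n,l,st,c=cv2.connectedComponentsWithStats(r[:, :])
for k in range(1,n):
    if st[k,4]>60: print(st[k],c[k].round(1),onz(m,*c[k],138).round(1))
k=(i.max(2)<50).astype(np.uint8);k[255:]=0
n,l,st,c=cv2.connectedComponentsWithStats(k)
for j in range(1,n):
    if st[j,4]>100: 
        x,y,w,h=st[j,:4];e=(x+w/2-.5,y+h/2-.5);print('dark',st[j],c[j].round(1),onz(m,*e,153).round(1),onz(m,*e,102).round(1))
W=onz(m,361,228,102);T=onz(m,242,131,138);d=T-W;th=-np.arctan2(d[0],d[1]);print('th',np.degrees(th),np.hypot(d[0],d[1]))
C=W+52*np.array([-np.sin(th),np.cos(th),0]);print('C',C, onz(m,323.5,200,153))
cv2.imwrite('pics/r1.png',top(m,i,C,th))
E
```

```text
[370  43  17  20 262] [377.7  52.4] [ 719.6 -135.7  138. ]
[227 117  33  29 532] [242.9 131.6] [620.2 -46.9 138. ]
[258 137  33  36 611] [274.  154.8] [610.4 -79.  138. ]
[400 258  33  32 583] [418.8 270.9] [ 552.9 -245.1  138. ]
dark [ 304  179   40   42 1019] [323.1 202.4] [ 589.  -133.6  153. ] [ 583.3 -136.4  102. ]
dark [353 208  28  40 170] [365.3 228.4] [ 578.2 -178.5  153. ] [ 570.7 -188.6  102. ]
th -20.801110561162883 146.94716510992106
C [ 586.73528872 -134.75367526  102.        ] [ 588.57379943 -133.74511406  153.        ]
```

View pics/r1.png

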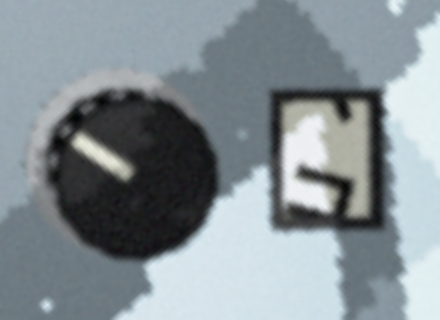

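The window shows the upper half of a 3 at the bottom and the foot of a 4 at the top, with the 3 tilted about 16°. The knob line gives about 2.10 to 2.17 rad, so the dial needs about +130° clockwise. The wrist's range allows yaw 90° down to -40°. I'll go above the knob at yaw 90.

Request:
{"fn": "drive_effector", "kwargs": {"ticks": "28 5.5 0 0 0 0 | 0 0 0 0 0 -8 | 0 0 0 0 0 -8 | 0 0 0 0 0 -8 | 0 0 0 0 0 -8 | 0 0 0 0 0 -8 | 0 0 0 0 0 -8 | 0 0 0 0 0 -8", "aperture": 60}}

```text
time_s: 2.55
ee_pos: [586.6, -134.3, 300.8]
ee_rot: [180.0, 0.0, 75.8]
force: [-1.2, 1.2, 0.2]
gripper_width: 59.7
gripper_force: 0.0
```

Request:
{"fn": "drive_effector", "kwargs": {"ticks": "0 0 0 0 0 -8 | 0 0 0 0 0 -6.5 | 0 0 40 0 0 0 | 0 0 40 0 0 0 | 0 0 30 0 0 0 | 0 0 0 0 0 0 | 0 0 0 0 0 0"}}

```text
time_s: 3.25
ee_pos: [587.9, -134.4, 191.2]
ee_rot: [180.0, 0.0, 89.9]
force: [-0.1, -0.5, 1.0]
gripper_width: 59.9
gripper_force: 0.0
```

```bash
python3 - <<'E'
from h import *
m=env.camera_model('wrist');i=env.grab_frame('wrist');cv2.imwrite('pics/w2.png',i);np.save('w2.npy',m,allow_pickle=True)
s=env.state();print(s['ee_pos'],s['ee_rot'],s['qpos'])
hsv=cv2.cvtColor(i,cv2.COLOR_BGR2HSV)
p=proj(m,[(587.5,-134,153)])[0];print('pred',p)
x,y=p.astype(int)
k=(i.max(2)<50).astype(np.uint8)
n,l,st,c=cv2.connectedComponentsWithStats(k)
for j in range(1,n):
    if 300<st[j,4]<20000: 
        a,b,w,h=st[j,:4];e=(a+w/2-.5,b+h/2-.5);print('dark',st[j],onz(m,*e,153).round(1),onz(m,*e,102).round(1))
E
```

```text
[ 588.808827   -134.52203635  192.30301427] [1.79805681e+02 5.41490888e-02 8.99444119e+01] [-1.39569215e+01  2.16005766e+01  8.78435157e+01 -6.24095109e-03
  7.03542711e+01 -1.38993373e+01]
pred [315.64850117 266.2468082 ]
dark [ 601   35   39  149 2089] [757.5 -42.8 153. ] [798.5 -36.8 102. ]
dark [ 287  225   57   68 2701] [ 587.1 -129.1  153. ] [ 586.8 -144.1  102. ]
dark [   0  272   55   40 1567] [ 406.3 -150.3  153. ] [ 362.  -170.4  102. ]
```

View pics/w2.png

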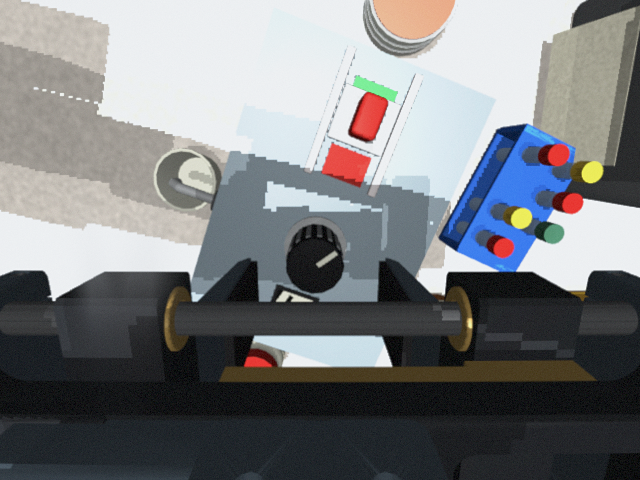

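The knob top is centred at about (314,264), which agrees with the estimate to within a millimetre or two, and there is clear space beside it for the fingers. Descend and grip.

Request:
{"fn": "drive_effector", "kwargs": {"ticks": "0 -1 38.5 0 0 0 | 0 0 38 0 0 0 | 0 0 0 0 0 0 | 0 0 0 0 0 0", "aperture": 60}}

```text
time_s: 3.7
ee_pos: [588.5, -134.4, 115.6]
ee_rot: [179.8, 0.0, 90.0]
force: [0.7, 0.4, 0.3]
gripper_width: 59.7
gripper_force: 0.0
```

Request:
{"fn": "drive_effector", "kwargs": {"ticks": "0 0 0 0 0 0 | 0 0 0 0 0 0 | 0 0 0 0 0 0 | 0 0 0 0 0 0 | 0 0 0 0 0 0 | 0 0 0 0 0 0", "aperture": 30, "grip_force": 25}}

```text
time_s: 4.3
ee_pos: [585.9, -134.3, 114.8]
ee_rot: [-179.9, 0.0, 90.0]
force: [-5.5, -0.2, 6.1]
gripper_width: 35.4
gripper_force: 25.0
```

Request:
{"fn": "drive_effector", "kwargs": {"ticks": "0 -1.5 0 0 0 0 | 0 0 0 0 0 5 | 0 0 0 0 0 8 | 0 0 0 0 0 8 | 0 0 0 0 0 8 | 0 0 0 0 0 8 | 0 0 0 0 0 8 | 0 0 0 0 0 0"}}

```text
time_s: 5.1
ee_pos: [585.5, -134.1, 114.8]
ee_rot: [180.0, 0.0, 44.8]
force: [-3.0, 0.4, 6.6]
gripper_width: 35.3
gripper_force: 25.0
```

```bash
python3 -c "
from h import *
s=env.state();print(s['ee_pos'],s['ee_rot'],s['torque'])"
```

```text
[ 585.54517329 -134.11381492  114.75782078] [1.79993162e+02 5.95945892e-03 4.48256231e+01] [ 0.19070141  0.67446292 -0.03692564]
```

Forces are small, so I continue the remaining 85°.

Request:
{"fn": "drive_effector", "kwargs": {"ticks": "0 0 0 0 0 8 | 0 0 0 0 0 8 | 0 0 0 0 0 8 | 0 0 0 0 0 8 | 0 0 0 0 0 8 | 0 0 0 0 0 8 | 0 0 0 0 0 8 | 0 0 0 0 0 8"}}

```text
time_s: 5.9
ee_pos: [585.4, -133.7, 114.8]
ee_rot: [-180.0, 0.0, -19.4]
force: [-3.7, 2.1, 6.9]
gripper_width: 35.4
gripper_force: 25.0
```

Request:
{"fn": "drive_effector", "kwargs": {"ticks": "0 0 0 0 0 8 | 0 0 0 0 0 8 | 0 0 0 0 0 5 | 0 0 0 0 0 0 | 0 0 0 0 0 0"}}

```text
time_s: 6.4
ee_pos: [585.5, -133.5, 114.8]
ee_rot: [-180.0, 0.0, -40.1]
force: [-2.7, 1.4, 6.1]
gripper_width: 35.9
gripper_force: 25.0
```

Request:
{"fn": "drive_effector", "kwargs": {"ticks": "0 0 0 0 0 0 | 0 0 0 0 0 0 | 0 0 0 0 0 0 | 0 0 -45 0 0 0 | 0 0 -45 0 0 0 | 0 0 -40 0 0 0 | 0 0 0 0 0 0 | 0 0 0 0 0 0", "aperture": 60}}

```text
time_s: 7.2
ee_pos: [586.2, -134.2, 244.3]
ee_rot: [-179.9, -0.1, -40.0]
force: [0.5, 0.9, -2.0]
gripper_width: 60.0
gripper_force: 0.0
```

```bash
python3 - <<'E'
from h import *
m=env.camera_model('wrist');i=env.grab_frame('wrist');cv2.imwrite('pics/w3.png',i);np.save('w3.npy',m,allow_pickle=True)
print(proj(m,[(586,-134,153),(568,-183,102),(620,-45,138)]))
j=env.grab_frame('side');cv2.imwrite('pics/s3.png',j)
E
```

```text
[[318.39595722 247.82542589]
 [374.04649675 213.83372863]
 [208.35637852 280.24049325]]
```

View pics/w3.png

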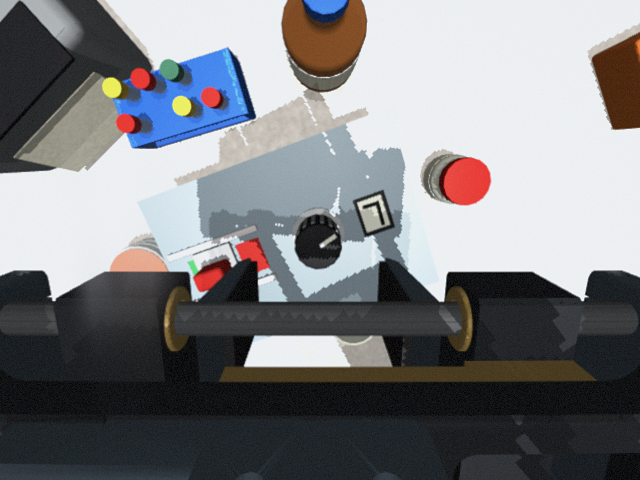

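The window at (374,213) shows a 7, nearly centred. I'll check it in a rectified crop and measure the window's and tab's positions.

```bash
python3 - <<'E'
from h import *
m=np.load('w3.npy',allow_pickle=True).item();i=cv2.imread('pics/w3.png')
r=top(m,i,(586,-134),np.radians(-20.5));cv2.imwrite('pics/r3.png',cv2.resize(r,None,fx=1.5,fy=1.5))
m=np.load('w2.npy',allow_pickle=True).item();i=cv2.imread('pics/w2.png');h=cv2.cvtColor(i,cv2.COLOR_BGR2HSV)
k=(((h[...,0]<8)|(h[...,0]>172))&(h[...,1]>150)&(h[...,2]>60)).astype(np.uint8);k[145:]=0;k[:,:340]=0;k[:,400:]=0
k[:70]=0
c=max(cv2.findContours(k,0,2)[0],key=cv2.contourArea);b=cv2.minAreaRect(c);print(b,[onz(m,*p,138).round(1) for p in cv2.boxPoints(b)])
v=h[...,2][88:145,345:392];print(v[::4,::4])
E
```

```text
((368.1605529785156, 116.55838775634766), (26.82682991027832, 46.39161682128906), 19.98310661315918) [array([606.9, -55.6, 138. ]), array([615.7, -31.1, 138. ]), array([630.7, -36.2, 138. ]), array([622.2, -61. , 138. ])]
[[239 241 242 244 236 238 239 238 239 239 238 226]
 [242 242 241 243 242 212 152 242 239 239 240 238]
 [242 242 242 238 235 218 233 234 211 188 241 238]
 [242 242 242 242  80 233 233 231 232 232 217 210]
 [242 242 243 201 184 231 232 233 232 233 223 241]
 [242 242 243  77 225 233 232 233 233 233 190 242]
 [242 242 245 129 231 231 233 232 232 230 161 241]
 [242 242 137 207 232 233 232 232 233 214 213 241]
 [241 241  78 228 232 232 234 234 233 157 243 240]
 [240 241 161 230 233 234 234 231 226 240 242 241]
 [240 113 222 233 233 234 233 232 195 244 242 243]
 [242  73 155 228 235 235 233 232 161 242 243 244]
 [243 214  73  70 134 215 213 207 246 241 241 179]
 [244 243 243 244 117  61 105 182 244 241 243 232]
 [198 185 241 239 238 238 238 242 242 242 226 242]]
```

View pics/r3.png

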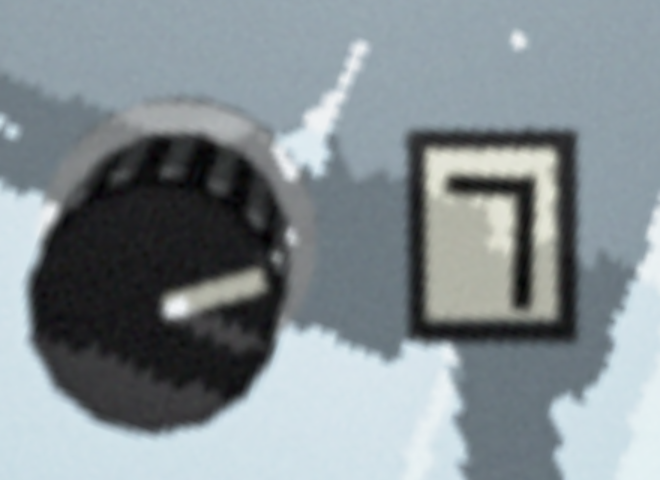

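The 7 is centred within about 1 mm (tilt about 3°, knob line about 4.37 rad). The tab's top centre is at (619,-46) and its axis gives dispenser yaw of about -20°. Next: turn to yaw 70, go above the tab, and grip it across its width.

Request:
{"fn": "drive_effector", "kwargs": {"ticks": "0 0 0 0 0 -8 | 0 0 0 0 0 -8 | 0 0 0 0 0 -8 | 0 0 0 0 0 -8 | 0 0 0 0 0 -8 | 0 0 0 0 0 -8 | 0 0 0 0 0 -8 | 0 0 0 0 0 -8", "aperture": 50}}

```text
time_s: 8.1
ee_pos: [585.0, -133.9, 241.2]
ee_rot: [-179.9, 0.2, 24.3]
force: [-0.1, -0.7, -0.8]
gripper_width: 49.9
gripper_force: 0.0
```

Request:
{"fn": "drive_effector", "kwargs": {"ticks": "0 0 0 0 0 -8 | 0 0 0 0 0 -8 | 0 0 0 0 0 -8 | 0 0 0 0 0 -8 | 0 0 0 0 0 -8 | 0 0 0 0 0 -6 | 0 0 0 0 0 0 | 0 0 0 0 0 0"}}

```text
time_s: 8.9
ee_pos: [585.4, -134.0, 242.1]
ee_rot: [-179.9, 0.0, 69.8]
force: [-0.5, 0.0, -0.5]
gripper_width: 50.1
gripper_force: 0.0
```

Request:
{"fn": "drive_effector", "kwargs": {"ticks": "32 0 0 0 0 0 | 32 0 0 0 0 0 | 31 0 0 0 0 0 | 0 0 25 0 0 0 | 0 0 25 0 0 0 | 0 0 0 0 0 0 | 0 0 0 0 0 0"}}

```text
time_s: 9.6
ee_pos: [618.3, -44.9, 193.3]
ee_rot: [-179.9, 0.0, 69.9]
force: [0.2, 0.5, 1.1]
gripper_width: 49.9
gripper_force: 0.0
```

```bash
python3 -c "
from h import *
s=env.state();print(s['ee_pos'],s['ee_rot'],s['qpos'])"
```

```text
[618.29629567 -44.89974486 193.26228353] [-1.79944817e+02  1.89801206e-02  6.99100212e+01] [-5.21411511e+00  2.31290260e+01  8.52815008e+01 -4.40092532e-03
  7.16476794e+01  1.48772606e+01]
```

Request:
{"fn": "drive_effector", "kwargs": {"ticks": "0 0.5 39 0 0 0 | 0 0 38 0 0 0 | 0 0 0 0 0 0 | 0 0 0 0 0 0", "aperture": 50}}

```text
time_s: 10.0
ee_pos: [619.8, -45.3, 117.9]
ee_rot: [179.9, -0.0, 69.9]
force: [0.5, 0.5, 0.0]
gripper_width: 50.4
gripper_force: 0.0
```

Request:
{"fn": "drive_effector", "kwargs": {"ticks": "0 0 0 0 0 0 | 0 0 0 0 0 0 | 0 0 0 0 0 0 | 0 0 0 0 0 0 | 0 0 0 0 0 0 | 0 0 0 0 0 0", "aperture": 8, "grip_force": 25}}

```text
time_s: 10.6
ee_pos: [618.8, -44.9, 117.1]
ee_rot: [180.0, -0.0, 69.9]
force: [-0.6, 0.8, 3.5]
gripper_width: 16.1
gripper_force: 25.0
```

Gripped at 16.1 mm, the tab's width. Slide home along -tool x.

Request:
{"fn": "drive_effector", "kwargs": {"ticks": "-4 0 0 0 0 0 | -4 0 0 0 0 0 | -4 0 0 0 0 0 | -4 0 0 0 0 0 | -4 0 0 0 0 0 | -3 0 0 0 0 0 | 0 0 0 0 0 0 | 0 0 0 0 0 0"}}

```text
time_s: 11.4
ee_pos: [611.6, -64.5, 117.1]
ee_rot: [180.0, -0.3, 69.9]
force: [0.6, 7.2, 5.2]
gripper_width: 15.5
gripper_force: 25.0
```

Request:
{"fn": "drive_effector", "kwargs": {"ticks": "-2 0 0 0 0 0 | -2 0 0 0 0 0 | 0 0 0 0 0 0 | 0 0 0 0 0 0"}}

```text
time_s: 11.8
ee_pos: [611.6, -64.7, 117.1]
ee_rot: [180.0, -0.7, 69.9]
force: [2.9, 16.6, 3.6]
gripper_width: 15.9
gripper_force: 25.0
```

It is at the end stop. Release, rise and check.

Request:
{"fn": "drive_effector", "kwargs": {"ticks": "3 0 0 0 0 0 | 0 0 0 0 0 0 | 0 0 0 0 0 0 | 0 0 0 0 0 0 | 0 0 -40 0 0 0 | 0 0 -40 0 0 0 | 0 0 -40 0 0 0 | 0 0 0 0 0 0", "aperture": 50}}

```text
time_s: 12.6
ee_pos: [613.7, -68.6, 243.0]
ee_rot: [179.3, -0.1, 69.9]
force: [0.4, 0.2, -0.5]
gripper_width: 50.2
gripper_force: 0.0
```

Request:
{"fn": "drive_effector", "kwargs": {"ticks": "45 0 0 0 0 0 | 45 0 0 0 0 0 | 0 0 0 0 0 0 | 0 0 0 0 0 0"}}

```text
time_s: 13.0
ee_pos: [641.2, 17.2, 235.4]
ee_rot: [-179.9, 0.1, 70.1]
force: [-0.5, -0.1, 0.2]
gripper_width: 49.6
gripper_force: 0.0
```

```bash
python3 - <<'E'
from h import *
m=env.camera_model('wrist');i=env.grab_frame('wrist');j=env.grab_frame('side');k=env.grab_frame('scene')
cv2.imwrite('pics/s4.png',j)
c=lambda a:cv2.resize(a,(390,300),interpolation=cv2.INTER_CUBIC)
cv2.imwrite('pics/v4.png',np.vstack([np.hstack([c(j[235:340,295:420]),c(k[205:285,195:320])]),np.hstack([c(j),c(i)])]))
E
```

```text
(no output)
```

View pics/v4.png

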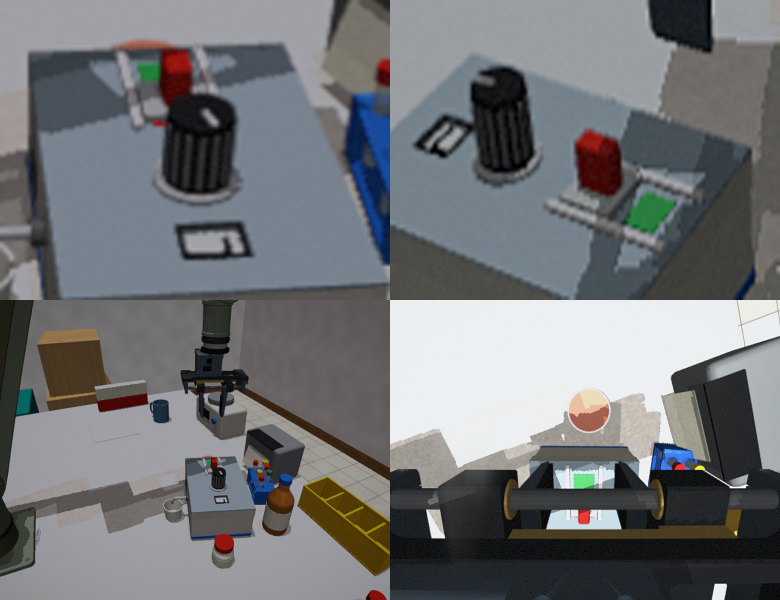

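The 7 is in the window and the green patch is bare, but a thin red sliver still shows in front. I'll push once more from behind with shut fingers to be sure it is home.

Request:
{"fn": "drive_effector", "kwargs": {"ticks": "-27 0 0 0 0 0 | -27 0 0 0 0 0 | 0 0 0 0 0 0 | 0 0 40 0 0 0 | 0 0 40 0 0 0 | 0 0 33 0 0 0 | 0 0 0 0 0 0 | 0 0 0 0 0 0", "aperture": 0, "grip_force": 20}}

```text
time_s: 13.95
ee_pos: [623.3, -34.1, 124.0]
ee_rot: [180.0, -0.0, 69.9]
force: [-0.6, -0.0, 0.8]
gripper_width: 0.2
gripper_force: 0.0
```

Request:
{"fn": "drive_effector", "kwargs": {"ticks": "-2 0 0 0 0 0 | -2 0 0 0 0 0 | 0 0 0 0 0 0"}}

```text
time_s: 14.25
ee_pos: [623.7, -36.4, 126.0]
ee_rot: [179.7, -0.2, 69.9]
force: [1.9, 4.5, 2.2]
gripper_width: 0.2
gripper_force: 2.4
```

Request:
{"fn": "drive_effector", "kwargs": {"ticks": "-2 0 0 0 0 0 | -2 0 0 0 0 0 | 0 0 0 0 0 0 | 0 0 0 0 0 0"}}

```text
time_s: 14.65
ee_pos: [623.6, -36.8, 126.2]
ee_rot: [179.7, -0.6, 69.9]
force: [3.9, 13.4, 2.4]
gripper_width: 0.3
gripper_force: 7.0
```

Request:
{"fn": "drive_effector", "kwargs": {"ticks": "-2 0 0 0 0 0 | -2 0 0 0 0 0 | -2 0 0 0 0 0 | 0 0 0 0 0 0 | 0 0 0 0 0 0"}}

```text
time_s: 15.15
ee_pos: [623.5, -37.3, 126.5]
ee_rot: [179.6, -1.2, 69.8]
force: [9.2, 26.4, 0.8]
gripper_width: 0.9
gripper_force: 14.0
```

Request:
{"fn": "drive_effector", "kwargs": {"ticks": "8 0 0 0 0 0 | 12 0 0 0 0 0 | 10 0 0 0 0 0 | 0 0 -45 0 0 0 | 0 0 -30 0 0 0 | -40 0 0 0 0 0 | -40 0 0 0 0 0 | -15 0 0 0 0 0"}}

```text
time_s: 15.95
ee_pos: [594.6, -110.8, 199.0]
ee_rot: [180.0, 0.1, 69.8]
force: [0.6, -0.1, -0.3]
gripper_width: 0.7
gripper_force: 0.0
```

Request:
{"fn": "drive_effector", "kwargs": {"ticks": "-5 0 0 0 0 0 | 0 0 0 0 0 0 | 0 0 0 0 0 0"}}

```text
time_s: 16.25
ee_pos: [594.6, -111.7, 198.3]
ee_rot: [-180.0, -0.0, 70.0]
force: [-0.1, 0.0, -0.7]
gripper_width: 0.7
gripper_force: 0.0
```

```bash
python3 - <<'E'
from h import *
m=env.camera_model('wrist');i=env.grab_frame('wrist');cv2.imwrite('pics/w5.png',i);np.save('w5.npy',m,allow_pickle=True);print(env.state()['ee_pos'])
for f in('w2','w5'):
    m=np.load(f+'.npy',allow_pickle=True).item();i=cv2.imread(f'pics/{f}.png');h=cv2.cvtColor(i,cv2.COLOR_BGR2HSV)
    k=(((h[...,0]<8)|(h[...,0]>172))&(h[...,1]>150)&(h[...,2]>60)).astype(np.uint8);n,l,st,c=cv2.connectedComponentsWithStats(k)
    for q in range(1,n):
        if st[q,4]<100: continue
        b=cv2.minAreaRect(cv2.findContours((l==q).astype(np.uint8),0,2)[0][0]);P=np.array([onz(m,*p,138) for p in cv2.boxPoints(b)])
        a=P-[585.8,-134,0]; y=a@[.345,.9386,0]; x=a@[.9386,-.345,0]
        if abs(x.mean())<40 and abs(y.mean()-85)<40: print(f,b,y.round(1),x.round(1))
E
```

```text
[ 594.60275048 -111.56256296  198.29367583]
w2 ((368.1605529785156, 116.55838775634766), (26.82682991027832, 46.39161682128906), 19.98310661315918) [ 80.8 106.9 107.3  81.1] [-7.2 -7.4  8.4  9. ]
w2 ((345.718994140625, 164.89781188964844), (41.26546859741211, 30.75687599182129), 19.98310661315918) [54.  72.3 72.7 54.2] [-14.4 -14.3  10.8  11.2]
w5 ((317.5, 180.5), (39.0, 23.0), 90.0) [87.  87.  62.5 62.4] [-6.   8.5  8.7 -6.1]
w5 ((317.0, 205.5), (3.0, 38.0), 90.0) [59.8 59.9 57.9 57.9] [-11.3  13.3  13.3 -11.4]
```

View pics/w5.png

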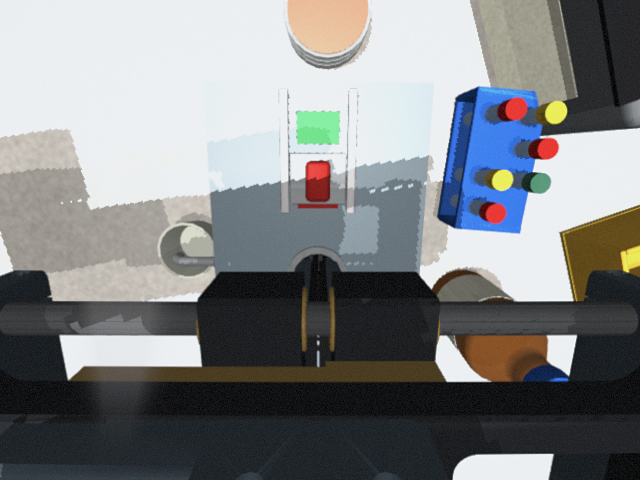

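The tab now stands near the front of its rails, with green bare and only a sliver of red showing. This travel estimate is within ±1 mm of the threshold, so I'll measure it precisely from the fixed cameras before and after.

Request:
{"fn": "drive_effector", "kwargs": {"ticks": "0 0 -45 0 0 0 | 0 0 -45 0 0 0 | -45 0 0 0 0 0 | -45 0 0 0 0 0 | 0 0 0 0 0 0 | 0 0 0 0 0 0"}}

```text
time_s: 16.9
ee_pos: [563.5, -196.9, 288.3]
ee_rot: [-180.0, -0.0, 69.9]
force: [1.1, 0.2, 0.2]
gripper_width: 0.4
gripper_force: 0.0
```

```bash
python3 - <<'E'
from h import *
for n in('scene','side'): cv2.imwrite(f'pics/{n}6.png',env.grab_frame(n))
u=np.array([.345,.9386,0]);C=np.array([585.8,-134,0])
for n in('scene','side'):
    m=env.camera_model(n)
    for f in(0,6):
        i=cv2.imread(f'pics/{n}{f}.png').astype(float)
        w=np.clip(i[...,2]-1.3*np.maximum(i[...,0],i[...,1])-15,0,None)
        k=(w>8).astype(np.uint8);N,l,st,c=cv2.connectedComponentsWithStats(k)
        for q in range(1,N):
            M=(l==q)
            if st[q,4]<12: continue
            v,uu=np.nonzero(M);cc=(uu.mean(),v.mean());p=onz(m,*cc,123);d=(p-C)@u
            if 40<d<115 and abs((p-C)@[.9386,-.345,0])<35: print(n,f,st[q],np.round(cc,2),'y',d.round(2),'top edge y',onz(m,uu.mean(),v.min(),138).round(1))
E
```

```text
scene 0 [250 243  28  18 286] [266.37 251.99] y 88.63 top edge y [613.9 -53.8 138. ]
scene 6 [254 240  15  17 200] [261.53 248.  ] y 72.85 top edge y [604.7 -65.5 138. ]
side 0 [336 246  19  19 175] [348.66 254.61] y 96.92 top edge y [620.6 -37.5 138. ]
side 6 [336 250  21  22 169] [350.14 259.51] y 81.24 top edge y [616.5 -50.1 138. ]
```

```bash
python3 - <<'E'
from h import *
u=np.array([.345,.9386,0]);T0=np.array([585.8,-134,130])+96*u
f=lambda p:cv2.resize(np.clip((lambda i:i[...,2]-np.maximum(i[...,0],i[...,1]))(cv2.imread(p).astype(np.float32)),0,None),None,fx=8,fy=8,interpolation=cv2.INTER_CUBIC)
for n,(x,y,w,h) in dict(scene=(250,236,23,16),side=(339,245,19,13)).items():
    m=env.camera_model(n);A,B=f(f'pics/{n}0.png'),f(f'pics/{n}6.png')
    t=B[y*8:(y+h)*8,x*8:(x+w)*8];X,Y=max(x-5,0),y-14
    r=cv2.matchTemplate(A[Y*8:(y+h+14)*8,X*8:(x+w+25)*8],t,cv2.TM_CCOEFF_NORMED);_,s,_,loc=cv2.minMaxLoc(r)
    d=np.array([X-x,Y-y])+np.array(loc)/8
    P=proj(m,[T0,T0-20*u]);e=(P[0]-P[1]);print(n,'score',s,'shift px',d,'per20mm',e.round(2),'travel',20*(d@e)/(e@e))
    cv2.imwrite(f'pics/t_{n}.png',cv2.imread(f'pics/{n}6.png')[y:y+h,x:x+w])
E
```

```text
scene score 0.8474375605583191 shift px [9.    2.375] per20mm [8.69 2.57] travel 20.522877807764544
side score 0.8875635862350464 shift px [-1.75 -6.  ] per20mm [-1.81 -6.25] travel 19.215893373545097
```

The estimates scatter from 19 to 21 mm. For a definitive check I'll re-grip the tab, measure stop to stop with averaged readings, and push home again.

```bash
cat > avg.py <<'E'
from h import *
P=[];F=[]
for _ in range(8):
    env.grab_frame('side');s=env.state();P.append(s['ee_pos']);F.append(s['force'])
u=np.array([.345,.9386,0]);P=np.array(P);y=(P-[585.8,-134,0])@u
print('y %.2f +- %.2f'%(y.mean(),y.std()/8**.5),'F along',(np.mean(F,0)@u).round(1),P.mean(0).round(2),s['time_s'])
E
```

Request:
{"fn": "drive_effector", "kwargs": {"ticks": "47 0 0 0 0 0 | 47 0 0 0 0 0 | 46 0 0 0 0 0 | 0 0 45 0 0 0 | 0 0 45 0 0 0 | 0 0 45 0 0 0 | 0 0 36 0 0 0 | 0 0 0 0 0 0", "aperture": 50}}

```text
time_s: 17.8
ee_pos: [607.7, -63.4, 111.9]
ee_rot: [-179.3, 0.1, 70.1]
force: [0.4, -1.1, -0.5]
gripper_width: 50.1
gripper_force: 0.0
```

Request:
{"fn": "drive_effector", "kwargs": {"ticks": "0 0 0 0 0 0 | 0 0 0 0 0 0 | 0 0 0 0 0 0 | 0 0 0 0 0 0 | 0 0 0 0 0 0 | 0 0 0 0 0 0", "aperture": 8, "grip_force": 30}}

```text
time_s: 18.4
ee_pos: [611.2, -65.5, 118.8]
ee_rot: [180.0, -0.0, 69.9]
force: [-2.2, 1.2, 5.6]
gripper_width: 15.9
gripper_force: 30.0
```

```bash
python3 avg.py
```

```text
y 73.04 +- 0.00 F along 0.3 [611.24 -65.53 118.83] 18.8
```

Request:
{"fn": "drive_effector", "kwargs": {"ticks": "-3 0 0 0 0 0 | 0 0 0 0 0 0 | 0 0 0 0 0 0"}}

```text
time_s: 19.1
ee_pos: [611.2, -65.7, 118.8]
ee_rot: [179.9, -0.3, 69.9]
force: [0.1, 8.0, 4.8]
gripper_width: 16.1
gripper_force: 30.0
```

```bash
python3 avg.py
```

```text
y 72.87 +- 0.01 F along 7.8 [611.19 -65.7  118.84] 19.5
```

Request:
{"fn": "drive_effector", "kwargs": {"ticks": "5 0 0 0 0 0 | 5 0 0 0 0 0 | 5 0 0 0 0 0 | 5 0 0 0 0 0 | 5 0 0 0 0 0 | 3 0 0 0 0 0 | 0 0 0 0 0 0 | 0 0 0 0 0 0"}}

```text
time_s: 20.3
ee_pos: [619.0, -44.7, 118.8]
ee_rot: [180.0, 0.3, 70.0]
force: [-4.3, -6.6, 7.2]
gripper_width: 15.5
gripper_force: 30.0
```

```bash
python3 avg.py
```

```text
y 95.23 +- 0.00 F along -7.1 [618.95 -44.73 118.84] 20.7
```

The stroke is 22.36 mm under ±7.5 N, or 22.0 mm after taking off the deflection, so the lock was fully home. Push it home again, release and withdraw.

Request:
{"fn": "drive_effector", "kwargs": {"ticks": "-5 0 0 0 0 0 | -5 0 0 0 0 0 | -5 0 0 0 0 0 | -5 0 0 0 0 0 | -5 0 0 0 0 0 | -5 0 0 0 0 0 | 0 0 0 0 0 0 | 0 0 0 0 0 0"}}

```text
time_s: 21.5
ee_pos: [611.2, -65.8, 118.8]
ee_rot: [179.9, -0.5, 69.8]
force: [1.1, 12.3, 4.5]
gripper_width: 15.7
gripper_force: 30.0
```

```bash
python3 avg.py
```

```text
y 72.76 +- 0.01 F along 12.7 [611.16 -65.8  118.84] 21.9
```

Request:
{"fn": "drive_effector", "kwargs": {"ticks": "3 0 0 0 0 0 | 0 0 0 0 0 0 | 0 0 0 0 0 0 | 0 0 0 0 0 0 | 0 0 0 0 0 0", "aperture": 50}}

```text
time_s: 22.4
ee_pos: [610.5, -68.0, 117.3]
ee_rot: [-180.0, 0.0, 69.9]
force: [0.5, 0.1, -0.2]
gripper_width: 49.3
gripper_force: 0.0
```

Request:
{"fn": "drive_effector", "kwargs": {"ticks": "0 0 -40 0 0 0 | 0 0 -40 0 0 0 | 0 0 -40 0 0 0 | -40 0 0 0 0 0 | -40 0 0 0 0 0 | -40 0 0 0 0 0 | 0 0 0 0 0 0 | 0 0 0 0 0 0"}}

```text
time_s: 23.2
ee_pos: [569.2, -181.0, 237.4]
ee_rot: [-180.0, -0.0, 69.8]
force: [-0.1, 0.7, 0.3]
gripper_width: 50.0
gripper_force: 0.0
```

```bash
python3 - <<'E'
from h import *
j=env.grab_frame('side');k=env.grab_frame('scene')
c=lambda a:cv2.resize(a,(390,300),interpolation=cv2.INTER_CUBIC)
cv2.imwrite('pics/v7.png',np.hstack([c(j[235:340,295:420]),c(k[205:285,195:320])]))
E
```

```text
(no output)
```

View pics/v7.png

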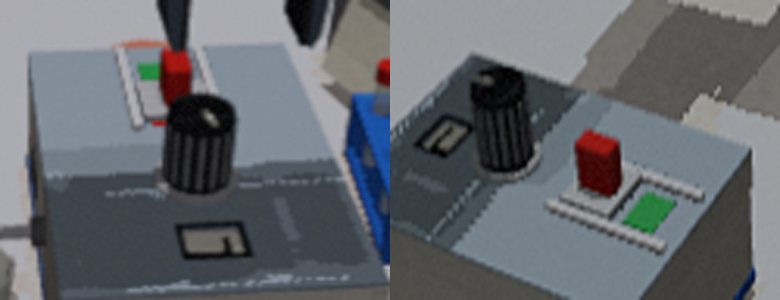

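The lock is home with green bare at (650,213) in the right crop. The 7 stands in the window at (213,240) in the left crop, and the gripper is clear. Handing in.

```bash
python3 -c "
from workcell import env
print(env.job_done())"
```

```text
the job is handed in; nothing more can be done
None
```

The dial is set to 7 and the red lock is fully home (22 mm, measured stop to stop). The gripper is clear, I saw no contact with the loose items, and the job was handed in at about 23 s, though it returned no verdict.

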